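# Make up the feeding and breathing kits

### The job

Make up the two kits for the incubators from the things in the middle of the counter, everything resting on the tray floor the same way up as it stands now and one thing to a compartment. The two-compartment tray gets the feeding kit, the feeding bottle and the lidded feeding cup, either way round; the three-compartment tray gets the breathing kit, with the mask in the middle compartment and the nebuliser chamber and the pulse oximeter in the two outer ones, either way round. Leave the steel cup and the brown jar standing where they are.

Things in the scene. Friction and masses are not known exactly. Their poses are not given: they have to be found in the camera images.
- feed_bottle: Feeding bottle: the tallest thing in the stock, slim, plain white body 40 mm in diameter up to 64 mm, tapering shoulder to 72 mm, grey cap 32 mm in diameter from 72 to 95 mm; 80 to 170 g. Origin at the centre of its underside, z up. Stands upright at the start, at any yaw.
- feed_cup: Lidded feeding cup: short drum, 50 mm high, white body 48 mm in diameter, grey lid 50 mm in diameter (from 36 mm up) with a white disc on top; 70 to 140 g. Origin at the centre of its underside, z up. Stands upright at the start, at any yaw.
- chamber: Nebuliser chamber, all grey, turned shape 82 mm high: foot 38 mm in diameter, waist 26 mm at 13 mm, round bowl 46 mm in diameter from 28 to 48 mm, then a straight neck 22 mm in diameter from 55 to 82 mm, good to grip; 35 to 70 g. Origin at the centre of its underside, z up. Stands upright at the start, at any yaw.
- mask: Infant breathing mask, rigid, all white, lying rim down: round dome 58 mm in diameter and 30 mm high with a smaller nose end (32 mm in diameter, 16 mm high) that reaches 38 mm from the origin along +x; an upright round stub 22 mm in diameter, from 30 to 68 mm high, with a black spot on its end, stands on the dome, good to grip; 35 to 70 g. Origin under the stub at the rim plane, z up. Stands upright at the start, at any yaw.
- oximeter: Clip-on pulse oximeter: rounded white box, 62 mm long (its x), 36 mm wide (its y), 38 mm high, with a small black screen on top and a dark slit round its middle; 50 to 100 g. Origin at the centre of its underside, z up. Lies screen up at the start, at any yaw.
- tray_two: Tray with TWO compartments, of bare steel, fixed to the counter: outside 205 mm along its x, 120 mm along its y, 14 mm high; walls, dividers and floor 5 mm thick. Its long side points roughly away from the robot (within 0.15 rad); it lies on the left or on the right of the counter. One divider at its x = 0; compartment centres at x = -50 and +50 mm, y = 0, each 95 by 110 mm inside. Origin at the centre of its underside, z up.
- tray_three: Tray with THREE compartments, of bare steel, fixed to the counter: outside 305 mm along its x, 120 mm along its y, 14 mm high; walls, dividers and floor 5 mm thick. Its long side points roughly away from the robot (within 0.15 rad); it lies on the left or on the right of the counter. Dividers at its x = -50 and +50 mm; compartment centres at x = -100, 0 and +100 mm, y = 0, each about 95 by 110 mm inside. Origin at the centre of its underside, z up.
- steel_cup: Small open bare steel cup, 48 mm in diameter, 45 mm high; not part of any kit, stands among the stock. Origin at the centre of its underside.
- brown_jar: Brown glass jar with a black cap, 48 mm in diameter, 80 mm high; not part of any kit, stands among the stock. Origin at the centre of its underside.
Mind the look-alikes: they are no part of the job. What is shaped like the feed_cup but blue or purple is not meant. Leave any red look-alike of the feed_bottle alone.

How it is judged (in metres and radians):
At the end, for the whole second after the job is handed in: Bottle and cup in separate compartments of the two-tray; mask in the middle of the three-tray, chamber and oximeter in its two ends; each within 38 mm along and 45 mm across of its compartment centre, on the tray floor, upright (screen up) within 0.15 rad, at rest, released ((((x of feed_bottle in the frame of tray_two between -0.088 and -0.012 m and y of feed_bottle in the frame of tray_two between -0.045 and 0.045 m and z of feed_bottle in the frame of tray_two between 0 and 0.01 m) and (x of feed_cup in the frame of tray_two between 0.012 and 0.088 m and y of feed_cup in the frame of tray_two between -0.045 and 0.045 m and z of feed_cup in the frame of tray_two between 0 and 0.01 m)) or ((x of feed_bottle in the frame of tray_two between 0.012 and 0.088 m and y of feed_bottle in the frame of tray_two between -0.045 and 0.045 m and z of feed_bottle in the frame of tray_two between 0 and 0.01 m) and (x of feed_cup in the frame of tray_two between -0.088 and -0.012 m and y of feed_cup in the frame of tray_two between -0.045 and 0.045 m and z of feed_cup in the frame of tray_two between 0 and 0.01 m))) and x of mask in the frame of tray_three between -0.038 and 0.038 m and y of mask in the frame of tray_three between -0.045 and 0.045 m and z of mask in the frame of tray_three between 0 and 0.01 m and (((x of chamber in the frame of tray_three between -0.138 and -0.062 m and y of chamber in the frame of tray_three between -0.045 and 0.045 m and z of chamber in the frame of tray_three between 0 and 0.01 m) and (x of oximeter in the frame of tray_three between 0.062 and 0.138 m and y of oximeter in the frame of tray_three between -0.045 and 0.045 m and z of oximeter in the frame of tray_three between 0 and 0.01 m)) or ((x of chamber in the frame of tray_three between 0.062 and 0.138 m and y of chamber in the frame of tray_three between -0.045 and 0.045 m and z of chamber in the frame of tray_three between 0 and 0.01 m) and (x of oximeter in the frame of tray_three between -0.138 and -0.062 m and y of oximeter in the frame of tray_three between -0.045 and 0.045 m and z of oximeter in the frame of tray_three between 0 and 0.01 m))) and angle between each of feed_bottle, feed_cup, chamber, mask, oximeter's own z axis and vertical below 0.15 rad and linear speed of each of feed_bottle, feed_cup, chamber, mask, oximeter below 0.02 m/s and contact force between each of feed_bottle, feed_cup, chamber, mask, oximeter and the fingers below 0.1 N); the robot touches nothing.
It fails at once if The steel cup is pushed more than 25 mm from its place or tipped over (distance of steel_cup from where it was at the start of the episode above 0.025 m or angle between steel_cup's own z axis and vertical above 0.5 rad).
It fails at once if The brown jar is pushed more than 25 mm from its place or tipped over (distance of brown_jar from where it was at the start of the episode above 0.025 m or angle between brown_jar's own z axis and vertical above 0.5 rad).
It also fails if it takes over 128 s, if anything falls off the work surface, if the arm or the gripper's body presses on something with over 40 N, if the wrist force passes 120 N, or if a joint passes its speed limit or range.

### The arm

A 6-joint arm with a two-finger parallel gripper is mounted at the origin on the work surface. World frame = base frame: x ahead of the robot, y to its left, z up, the work surface at z = 0. Lengths are in mm, angles in rad, forces in N, time in s.
With the tool pointing down it reaches from about 225 to 875 mm from the base axis. Payload 3.4 kg.
Tool frame: the origin (TCP) lies midway between the tips of the shut fingers; the grasp point (between the pads) lies ctrl.grip_point_offset behind it (ctrl.grip_point_offset is the distance from the TCP to the grasp point, in mm); z points along the fingers, y is the direction in which the jaws open and shut (so a half turn about z gives the same grasp; the last joint's range is limited). The gripper opens to 85 mm and grips with 20 to 120 N. Pads are 22 mm wide; open, the fingers measure 114 mm over their backs; the gripper's body (76 mm by 85 mm) begins 54 mm behind the grasp point. The pads swing forward as they close: fully open they stand 13 mm farther back than shut.
Start: joints at [-1.399, 0.276, 1.505, -0, 1.361, -0.121], TCP at [165.963, -550.562, 231.328] pointing down, gripper open.
Joint ranges: [-2.89, 2.89], [-0.75, 2.08], [0.22, 2.7], [-1.18, 4.32], [0.11, 2.71], [-2.7, 2.7]. Speed limits (rad/s): [2.57, 2.57, 3.14, 3.14, 3.14, 3.14].

### API

Orientations are given as a unit quaternion [w, x, y, z].
In Python, from rig import status, imaging, workorder, nets, ctrl gives the robot as it stands.
- The arm moves only by the tool play_rows, never from a script. Its argument "commands" is a list of rows, each a list of 4 numbers: the shift along the world's x, y, z in cm, then the turn about the world's z in degrees. In form: [[dx, dy, dz, spin], ...]. A call has 1 to 20 rows; each row shifts and turns the commanded pose from where the row before left it; what a row does not reach is not made up. A row lasts 1/8 s, in which the tool goes at most 62.5 mm and 10.7 degrees, less where a joint would pass 70% of its speed; a pose out of reach is approached as far as the arm can. A call with a gripper value outside its range is refused whole. "grip" is the closure, from 0 (fully open) to 1 (shut), set as the call begins (left out, the last holds). The fingers move at their own pace and stop on an object; "grip_force" is the grip in N (left out, the last holds). Time passes only in rows, so rows that do not move let the fingers close. It gives the time, the measured TCP pose, the force and the opening at its end, in the units of the state.
- status.observe(): the state, without advancing time (a new reading comes with each control period).
- imaging.get_image(name): name is "scene" or "top"; returns a dict with "pixels" (420x560x3 uint8, blue, green, red), "z_map" (420x560 float32, mm along the optical axis (not along the pixel's ray), 0 where there is no reading), "camera_matrix" (3x3 intrinsics, pixels), "k1" (the pictures are not rectified: a ray, as slopes to the right and down, at radius r is drawn at 1 + k1 r^2 times it, then the intrinsics apply), "rvec" (rotation vector, rad) and "tvec" (3), from world to camera coordinates, as OpenCV has them. Camera axes: x right, y down, z forward; pixel columns grow to the right and rows downward; lengths in mm; the calibration is good to about 2 mm. A picture is of the moment at which its call begins.
- workorder.job_done(): hands the job in, once; it reports no verdict.
Trained networks look in the newest picture that a camera, given by its name, has taken for a name from the list of things; names that differ only in an ending like _2 or _b are one class to them, and where a whole thing is asked for, a point or a joint stands for the part that bears it (a point fixed in the world has none). Each returns a list of dicts, best first, with "confidence" (0 to 1); they miss things now and then, are a little off and sometimes report something else, mostly with a low value. They report only what shows in the picture. A call takes as long as a camera call. They do not tell look-alikes from the thing itself.
- nets.recognise(camera, label): "centre" ([row, column] in pixels, amid what is visible of it).
- nets.masks_of(camera, label): "region" (420x560 bool, what is visible of it) and "centre" ([row, column] in pixels, amid what is visible of it).
- nets.spot_point(camera, label): "centre" ([row, column] in pixels: a listed point, or the origin of a listed thing).
The state is a dict: "t": time; "joint_positions": joint angles; "dq": joint speeds; "effort": joint torques, N m; "eef_pos": TCP position; "eef_rot": TCP orientation; "contact_force": force on the tool from outside, world axes, zero at the start; "torque": the same for the moment, N m; "opening": finger opening in mm.
Only numpy, scipy, OpenCV 4.12 (cv2) and the standard library are available. Lean on these libraries where they do the work, as an engineer would, in place of code of your own. Each camera call takes 0.05 s, during which the arm holds its last target.

## Working session

There is one attempt and no reset: what is moved stays moved. The work goes in short steps, Python scripts to look and compute and a tool call to move; the robot and the scene stay as the last step left them, time stands still between calls to the robot, and variables do not carry over. Pictures are saved under pics/ and viewed, and the job is handed in when it is done.

Besides the shell and the picture viewer there is one more tool, called after ">>>" in YAML: its name, and indented under it one key for each argument. play_rows: Moves the arm, as the interface text tells. Its arguments: {"type":"object","properties":{"commands":{"type":"array","items":{"type":"array","items":{"type":"number"}}},"grip":{"type":"number"},"grip_force":{"type":"number"}},"required":["commands"]}

```bash
ls; mkdir -p pics; cat > h.py <<'E'
import numpy as np,cv2
from rig import status, imaging, workorder, nets, ctrl
def world(im):
    z=im["z_map"];H,W=z.shape;K=np.array(im["camera_matrix"]);k1=im["k1"]
    v,u=np.mgrid[:H,:W]
    p=np.stack([u,v],-1).reshape(-1,1,2).astype(float)
    n=cv2.undistortPoints(p,K,np.array([k1,0,0,0,0.])).reshape(H,W,2)
    P=np.dstack([n[...,0]*z,n[...,1]*z,z])
    R=cv2.Rodrigues(np.array(im["rvec"],float))[0];t=np.array(im["tvec"],float)
    w=(P.reshape(-1,3)-t.ravel())@R
    w=w.reshape(H,W,3);w[z<=0]=np.nan
    return w
E
python3 - <<'E'
from h import *
print(ctrl.grip_point_offset, status.observe())
for c in("scene","top"):
    im=imaging.get_image(c);cv2.imwrite(f"pics/{c}0.png",im["pixels"]);w=world(im)
    np.save(f"{c}0.npy",w)
    for l in ["feed_bottle","feed_cup","chamber","mask","oximeter","tray_two","tray_three","steel_cup","brown_jar"]:
        for d in nets.masks_of(c,l):
            q=w[d["region"]];q=q[~np.isnan(q[:,0])]
            print(c,l,round(d["confidence"],2),np.round(d["centre"]),len(q),np.round(np.median(q,0)) if len(q) else 0,np.round(q.min(0)) if len(q) else 0,np.round(q.max(0)) if len(q) else 0)
E
```

```text
pics
18.700000000000003 {'t': 0.0, 'joint_positions': array([-1.39896386e+00,  2.76546501e-01,  1.50617184e+00, -4.72826880e-06,
        1.36072189e+00, -1.21024898e-01]), 'dq': array([-2.37601167e-05,  7.39701230e-04,  5.46629740e-04,  2.18794012e-03,
        3.20155339e-04, -6.50566990e-04]), 'effort': array([ 1.89547507e-03, -4.16767681e+01, -2.45807236e+01,  4.82751511e-04,
        1.10725666e-02, -1.01765184e-05]), 'eef_pos': array([ 165.87911052, -549.9675064 ,  230.45196351]), 'eef_rot': array([-9.23434757e-04,  9.89297968e-01,  1.45906401e-01, -2.57762364e-05]), 'contact_force': array([ 0.35940037,  0.12443095, -0.46775459]), 'torque': array([ 0.0281332 , -0.03676399,  0.01938621]), 'opening': 85.54821162372407}
scene feed_bottle 0.97 [194. 183.] 722 [ 634. -125.   66.] [ 574. -258.   -3.] [668. -66.  96.]
scene feed_cup 0.97 [223. 390.] 828 [346. 144.  45.] [285.  85.  -3.] [359. 163.  52.]
scene feed_cup 0.92 [226. 319.] 811 [457.  70.  47.] [399.  22.  -2.] [473.  86.  52.]
scene feed_cup 0.76 [191. 342.] 674 [355.  17.  43.] [322. -37.  -1.] [370.  34.  53.]
scene chamber
[... 1484 characters left out ...]
]
top oximeter 0.75 [190. 289.] 731 [554.   1.  38.] [522. -26.  -2.] [596.  31.  44.]
top tray_two 0.75 [217. 439.] 7450 [ 497. -272.    6.] [ 390. -343.   -2.] [ 606. -199.   19.]
top tray_two 0.57 [201. 226.] 535 [537. 109.  53.] [518.  90.  -2.] [575. 135.  86.]
top tray_three 0.95 [210. 153.] 10470 [535. 259.   6.] [382. 181.  -5.] [703. 341.  21.]
top tray_three 0.39 [191. 289.] 771 [554.   1.  38.] [522. -28.  -2.] [596.  30.  44.]
top steel_cup 0.77 [136. 258.] 595 [666.  54.  22.] [635.  30.  -3.] [696.  77.  49.]
top steel_cup 0.15 [255. 325.] 807 [433. -59.  22.] [410. -91.  -1.] [464. -26.  73.]
top brown_jar 0.64 [129. 316.] 787 [650. -55.  79.] [636. -79.  -4.] [711. -33.  85.]
```

View pics/top0.png

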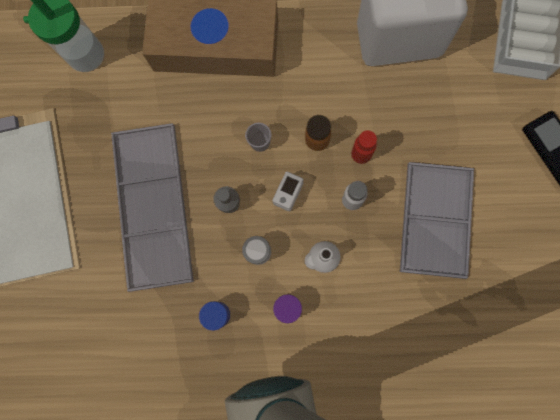

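View pics/scene0.png

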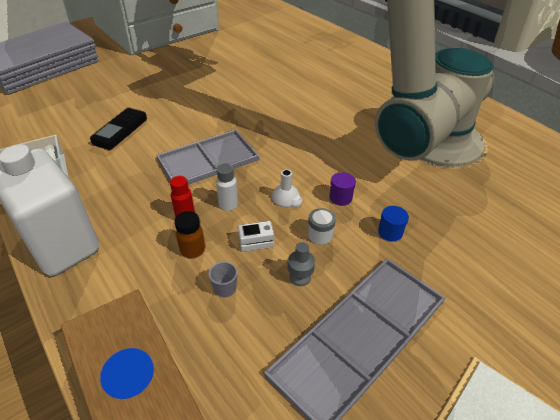

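Top view (col,row): bottle candidates are white/grey (355,195) and red (364,147), so I choose white. Cup candidates are white/grey (256,250), blue (214,316), purple (288,309) and the steel cup (259,136), so I choose white/grey. There is one chamber (227,200), one mask (325,257) and one oximeter (288,190); the white jug and the black phone are background. Next I check with a crop and measure exact poses.

```bash
python3 - <<'E'
from h import *
w=np.load("top0.npy");ws=np.load("scene0.npy")
im=cv2.imread("pics/top0.png")
cv2.imwrite("pics/crop0.png",cv2.resize(im[115:285,195:385],None,fx=4,fy=4,interpolation=cv2.INTER_CUBIC)[:600])
def sel(w,x,y,r,zl,zh):
    m=(np.hypot(w[...,0]-x,w[...,1]-y)<r)&(w[...,2]>zl)&(w[...,2]<zh);return w[m]
for n,(x,y,r,zl,zh) in dict(bottle=(530,-115,35,88,105),cup=(447,57,40,46,60),chamber=(537,109,40,74,90),bowl=(537,109,40,30,55),maskstub=(433,-59,45,60,80),ox=(556,2,48,33,48),steel=(662,52,45,35,55),jar=(652,-55,45,70,90),red=(622,-135,40,88,105),purple=(345,6,40,46,60)).items():
    for nm,W in(("top",w),("scene",ws)):
        q=sel(W,x,y,r,zl,zh)
        if len(q)<6: continue
        c,s,a=cv2.minAreaRect(q[:,:2].astype(np.float32))
        print(n,nm,len(q),"mean",np.round(q.mean(0),1),"rect",np.round(c,1),np.round(s,1),round(a,1))
# mask nose
q=sel(w,433,-59,60,5,20);print("mask low mean",q.mean(0),)
q=sel(w,433,-59,60,5,45);c=np.array(cv2.minEnclosingCircle(sel(w,433,-59,45,20,40)[:,:2].astype(np.float32))[0]);print("dome c",c)
d=q[:,:2]-c;r=np.hypot(*d.T);i=np.argsort(-r)[:12];print(np.c_[q[i],r[i]].round())
for n,(x,y) in dict(two=(497,-272),three=(540,259)).items():
    m=(abs(w[...,0]-x)<185)&(abs(w[...,1]-y)<85)&(w[...,2]>9)&(w[...,2]<25);q=w[m]
    c,s,a=cv2.minAreaRect(q[:,:2].astype(np.float32));print(n,np.round(c,1),np.round(s,1),round(a,1))
    m=(abs(w[...,0]-x)<185)&(abs(w[...,1]-y)<85)&(w[...,2]>3)&(w[...,2]<25);q=w[m]
    c,s,a=cv2.minAreaRect(q[:,:2].astype(np.float32));print(n,np.round(c,1),np.round(s,1),round(a,1),"floor z",np.median(q[:,2]))
E
```

```text
bottle top 276 mean [ 540.9 -118.    95.5] rect [ 541.2 -118.2] [30.5 30. ] 89.1
bottle scene 171 mean [ 543.4 -114.3   93.3] rect [ 542.8 -116.4] [30.  31.7] 3.6
cup top 617 mean [448.1  59.3  51. ] rect [447.8  59.5] [48.2 48.1] 87.9
cup scene 430 mean [449.5  62.4  49.2] rect [448.8  61.3] [48.8 49. ] 88.8
chamber top 132 mean [540.9 111.9  82.3] rect [541.  111.9] [21.1 20.4] 0.9
chamber scene 145 mean [542.6 115.6  80. ] rect [541.9 114.8] [20.9 21.4] 3.2
bowl top 353 mean [537.2 109.3  49.4] rect [541.1 112.1] [44.9 44.8] 20.3
bowl scene 476 mean [548.7 122.1  46. ] rect [543.3 115.8] [42.3 45.9] 40.4
maskstub top 128 mean [435.6 -62.2  68.8] rect [435.6 -61.9] [20.4 20.4] 87.3
maskstub scene 84 mean [437.7 -58.4  66.1] rect [437.  -58.9] [20.3 20.4] 59.9
ox top 660 mean [556.2   1.4  38.5] rect [557.1   1.4] [36.3 62.4] 63.9
ox scene 518 mean [558.3   5.   36.9] rect [557.4   4.2] [37.2 61.7] 64.3
steel top 194 mean [661.1  54.5  43.2] rect [658.8  53.9] [46.5 45.9] 43.4
steel scene 267 mean [658.7  55.8  41.3] rect [658.9  55.8] [47.1 44.5] 58.2
jar top 482 mean [658.9 -56.1 
[... 345 characters left out ...]
 88.8
purple scene 332 mean [345.7   9.4  49.3] rect [345.    7.9] [49.  47.9] 75.0
mask low mean [432.34734731 -55.70418126  13.80384215]
dome c [436.27325439 -62.36472321]
[[ 383.  -28.    5.   63.]
 [ 469.  -12.    5.   60.]
 [ 381.  -87.    5.   60.]
 [ 427.   -6.    5.   58.]
 [ 394.  -27.    5.   56.]
 [ 399. -104.    5.   55.]
 [ 480.  -35.    5.   52.]
 [ 487.  -57.    5.   51.]
 [ 391.  -45.    5.   48.]
 [ 395.  -40.    5.   47.]
 [ 454. -104.    6.   45.]
 [ 430. -107.    5.   45.]]
two [ 499.6 -271.3] [121.  205.6] 82.7
two [ 497. -272.] [169.8 370. ] 90.0 floor z 6.084016075142583
three [539.5 259. ] [305.3 121.5] 7.2
three [540. 259.] [369.9 169.8] 0.0 floor z 5.988635998440275
```

View pics/crop0.png

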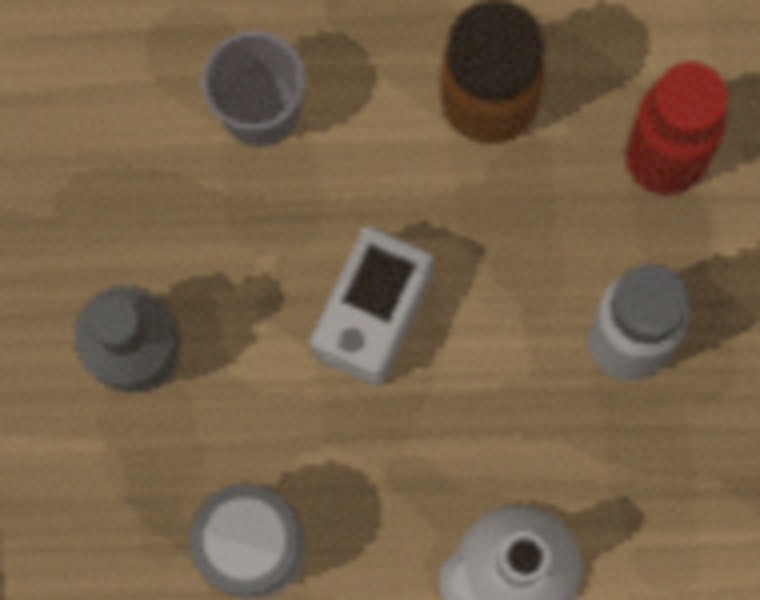

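>>> play_rows:
  commands:
    - [3.13,3.61,0,0]
    - [3.13,3.61,0,0]
    - [3.13,3.61,0,0]
    - [3.13,3.61,0,0]
    - [3.13,3.61,0,0]
    - [3.13,3.61,0,0]
    - [3.13,3.61,0,0]
    - [3.13,3.61,0,0]
    - [3.13,3.61,0,0]
    - [3.13,3.61,0,0]
    - [3.13,3.61,0,0]
    - [3.17,3.64,0,0]
    - [0,0,-4,0]
    - [0,0,-4,0]
    - [0,0,0,0]
    - [0,0,0,0]
  grip: 0

```text
t: 3.0
eef_pos: [542.9, -117.5, 152.6]
eef_rot: [0.001, 0.989, 0.146, 0.001]
contact_force: [0.1, -0.1, 0.1]
opening: 85.0
```

>>> play_rows:
  commands:
    - [0,0,-3,0]
    - [0,0,-3,0]
    - [0,0,-3,0]
    - [0,0,-2,0]
    - [0,0,-1,0]
    - [0,0,0,0]
    - [0,0,0,0]

```text
t: 3.88
eef_pos: [543.1, -117.5, 32.6]
eef_rot: [0.001, 0.989, 0.146, 0.001]
contact_force: [0.4, -1.0, -0.1]
opening: 85.6
```

>>> play_rows:
  commands:
    - [0,0,0,0]
    - [0,0,0,0]
    - [0,0,0,0]
    - [0,0,0,0]
    - [0,0,0,0]
    - [0,0,0,0]
    - [0,0,0,0]
    - [0,0,0,0]
    - [0,0,0,0]
    - [0,0,0,0]
  grip: 1
  grip_force: 40

```text
t: 5.12
eef_pos: [542.1, -117.0, 31.8]
eef_rot: [0.0, 0.989, 0.146, 0.0]
contact_force: [-1.4, 0.9, 5.1]
opening: 38.9
```

>>> play_rows:
  commands:
    - [0,0,1,0]
    - [0,0,2,0]
    - [0,0,3,0]
    - [0,0,3,0]
    - [0,0,3,0]
    - [0.1,-2,0,0]
    - [0.1,-3,0,0]
    - [0.1,-3,0,0]
    - [0.1,-3,0,0]
    - [0.1,-3,0,0]
    - [0.2,-2,0,0]
    - [0,0,0,0]
    - [0,0,-4,0]
    - [0,0,-4,0]
    - [0,0,-2,0]
    - [0,0,-1,0]
    - [0,0,-0.3,0]
    - [0,0,0,0]
    - [0,0,0,0]

```text
t: 7.5
eef_pos: [549.6, -277.4, 39.4]
eef_rot: [0.001, 0.989, 0.146, 0.001]
contact_force: [0.6, -0.5, -1.2]
opening: 38.8
```

>>> play_rows:
  commands:
    - [0,0,-0.1,0]
    - [0,0,-0.1,0]
    - [0,0,0,0]
    - [0,0,0,0]

```text
t: 8.0
eef_pos: [549.2, -277.2, 36.9]
eef_rot: [0.0, 0.989, 0.146, 0.0]
contact_force: [-0.3, -0.3, 3.4]
opening: 38.8
```

>>> play_rows:
  commands:
    - [0,0,0,0]
    - [0,0,0,0]
    - [0,0,0,0]
    - [0,0,0,0]
    - [0,0,0,0]
    - [0,0,0,0]
    - [0,0,1,0]
    - [0,0,3,0]
    - [0,0,4,0]
    - [0,0,4,0]
    - [0,0,0,0]
  grip: 0

```text
t: 9.38
eef_pos: [551.2, -278.5, 161.0]
eef_rot: [0.003, 0.989, 0.146, 0.003]
contact_force: [0.3, 0.3, -0.6]
opening: 85.6
```

>>> play_rows:
  commands:
    - [-1.12,3.76,0,0]
    - [-1.12,3.76,0,0]
    - [-1.12,3.76,0,0]
    - [-1.12,3.76,0,0]
    - [-1.12,3.76,0,0]
    - [-1.12,3.76,0,0]
    - [-1.12,3.76,0,0]
    - [-1.12,3.76,0,0]
    - [-1.12,3.74,0,0]
    - [0,0,0,0]
    - [0,0,-4,0]
    - [0,0,0,0]
    - [0,0,0,0]

```text
t: 11.0
eef_pos: [448.8, 60.5, 116.8]
eef_rot: [0.0, 0.989, 0.145, 0.0]
contact_force: [0.1, -0.3, -0.2]
opening: 85.9
```

```bash
python3 - <<'E'
from h import *
print(status.observe()["eef_pos"])
im=imaging.get_image("top");cv2.imwrite("pics/top1.png",im["pixels"])
E
```

```text
[448.76985151  60.54303405 116.82417369]
```

View pics/top1.png

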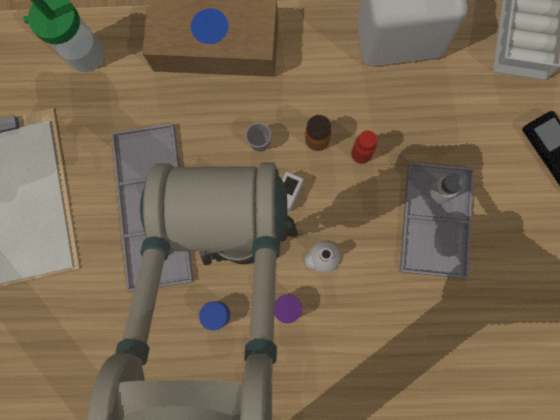

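The bottle stands upright in the far compartment, around (449,187). The jar and steel cup are unmoved. Next is the cup.

>>> play_rows:
  commands:
    - [0,0,-3,0]
    - [0,0,-3,0]
    - [0,0,-2,0]
    - [0,0,-1.3,0]
    - [0,0,-0.7,0]
    - [0,0,0,0]
    - [0,0,0,0]

```text
t: 11.92
eef_pos: [448.8, 61.1, 16.9]
eef_rot: [0.0, 0.989, 0.146, 0.001]
contact_force: [-0.2, -0.1, 0.4]
opening: 85.0
```

>>> play_rows:
  commands:
    - [0,0,0,0]
    - [0,0,0,0]
    - [0,0,0,0]
    - [0,0,0,0]
    - [0,0,0,0]
    - [0,0,0,0]
    - [0,0,0,0]
    - [0,0,0,0]
    - [0,0,0,0]
    - [0,0,0,0]
  grip: 1

```text
t: 13.18
eef_pos: [448.4, 61.2, 16.9]
eef_rot: [0.0, 0.989, 0.146, 0.0]
contact_force: [-1.5, 0.1, 5.5]
opening: 49.0
```

>>> play_rows:
  commands:
    - [0,0,1,0]
    - [0,0,2,0]
    - [0,0,3,0]
    - [0,0,3,0]
    - [0,0,3,0]
    - [0,-2.6,0,0]
    - [0,-4,0,0]
    - [0,-4,0,0]
    - [0,-4,0,0]
    - [0,-4,0,0]
    - [0,-4,0,0]
    - [0,-4,0,0]
    - [0,-4,0,0]
    - [0,-2,0,0]
    - [0,0,0,0]
    - [0,0,-4,0]
    - [0,0,-4,0]
    - [0,0,-2,0]
    - [0,0,-1,0]
    - [0,0,-0.4,0]

```text
t: 15.68
eef_pos: [448.3, -263.9, 22.3]
eef_rot: [-0.0, 0.989, 0.146, -0.0]
contact_force: [0.6, 0.2, -1.1]
opening: 48.8
```

>>> play_rows:
  commands:
    - [0,0,-0.1,0]
    - [0,0,0,0]
    - [0,0,0,0]
    - [0,0,0,0]

```text
t: 16.18
eef_pos: [448.5, -265.2, 21.9]
eef_rot: [0.0, 0.989, 0.146, 0.0]
contact_force: [-0.2, 0.6, 1.2]
opening: 48.8
```

>>> play_rows:
  commands:
    - [0,0,0,0]
    - [0,0,0,0]
    - [0,0,0,0]
    - [0,0,0,0]
    - [0,0,0,0]
    - [0,0,0,0]
    - [0,0,1,0]
    - [0,0,3,0]
    - [0,0,4,0]
    - [0,0,4,0]
    - [0,0,0,0]
  grip: 0

```text
t: 17.55
eef_pos: [450.3, -266.5, 145.4]
eef_rot: [0.003, 0.989, 0.146, 0.003]
contact_force: [-0.2, 0.1, 0.4]
opening: 85.7
```

>>> play_rows:
  commands:
    - [-0.2,3.4,0,0]
    - [-0.2,3.4,0,0]
    - [-0.2,3.4,0,0]
    - [-0.2,3.4,0,0]
    - [-0.2,3.4,0,0]
    - [-0.2,3.45,0,0]
    - [0,0,0,0]
    - [0,0,0,0]
    - [0,0,0,0]

```text
t: 18.68
eef_pos: [436.3, -61.2, 141.2]
eef_rot: [0.0, 0.989, 0.145, -0.0]
contact_force: [0.8, 0.3, 0.2]
opening: 85.3
```

```bash
python3 - <<'E'
from h import *
print(status.observe()["eef_pos"])
im=imaging.get_image("top");cv2.imwrite("pics/top2.png",im["pixels"])
w=world(im)
for n,x,y,zl,zh in(("cup",449,-265,48,62),("bottle",549,-278,90,110)):
    q=w[(np.hypot(w[...,0]-x,w[...,1]-y)<40)&(w[...,2]>zl)&(w[...,2]<zh)]
    print(n,len(q),q.mean(0) if len(q) else 0)
E
```

```text
[436.34217218 -61.23708217 141.21024732]
cup 662 [ 447.86973105 -265.47435636   56.00624102]
bottle 312 [ 547.64004658 -276.95051739   99.90329494]
```

View pics/top2.png

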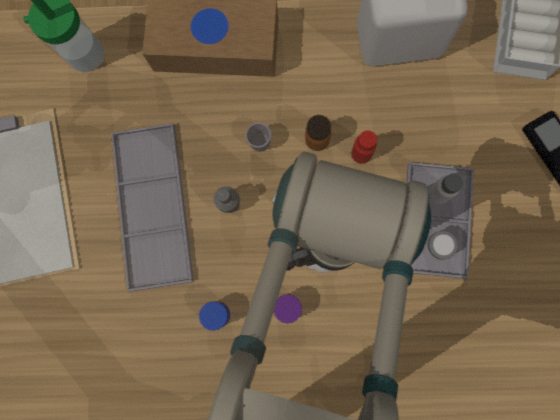

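Cup (443,244) and bottle (452,184) both stand in the right-hand tray at floor height. Next is the mask.

>>> play_rows:
  commands:
    - [0,0,-3,0]
    - [0,0,-3,0]
    - [0,0,-2,0]
    - [0,0,-1.5,0]
    - [0,0,-1.1,0]
    - [0,0,0,0]
    - [0,0,0,0]

```text
t: 19.6
eef_pos: [436.6, -60.7, 35.7]
eef_rot: [0.0, 0.989, 0.146, 0.0]
contact_force: [0.2, -0.1, -0.7]
opening: 85.4
```

>>> play_rows:
  commands:
    - [0,0,0,0]
    - [0,0,0,0]
    - [0,0,0,0]
    - [0,0,0,0]
    - [0,0,0,0]
    - [0,0,0,0]
    - [0,0,0,0]
    - [0,0,0,0]
    - [0,0,0,0]
    - [0,0,0,0]
  grip: 1
  grip_force: 30

```text
t: 20.85
eef_pos: [436.3, -60.4, 35.5]
eef_rot: [0.0, 0.989, 0.146, 0.0]
contact_force: [-1.1, 0.2, 5.6]
opening: 21.2
```

>>> play_rows:
  commands:
    - [0,0,1,0]
    - [0,0,2,0]
    - [0,0,3,0]
    - [0,0,3,0]
    - [0,0,3,0]
    - [1.0,3.1,0,0]
    - [1.29,4,0,0]
    - [1.29,4,0,0]
    - [1.29,4,0,0]
    - [1.29,4,0,0]
    - [1.29,4,0,0]
    - [1.29,4,0,0]
    - [1.0,3,0,0]
    - [0.58,1.84,0,0]
    - [0,0,0,0]
    - [0,0,-4,0]
    - [0,0,-4,0]
    - [0,0,-2,0]
    - [0,0,-1,0]
    - [0,0,-0.4,0]

```text
t: 23.35
eef_pos: [539.3, 258.3, 41.4]
eef_rot: [0.0, 0.989, 0.146, -0.0]
contact_force: [-0.4, -0.4, -0.3]
opening: 20.9
```

>>> play_rows:
  commands:
    - [0,0,-0.1,0]
    - [0,0,0,0]
    - [0,0,0,0]
    - [0,0,0,0]

```text
t: 23.85
eef_pos: [539.5, 259.2, 40.7]
eef_rot: [-0.0, 0.989, 0.146, 0.0]
contact_force: [0.3, 0.3, -1.1]
opening: 21.5
```

>>> play_rows:
  commands:
    - [0,0,0,0]
    - [0,0,0,0]
    - [0,0,0,0]
    - [0,0,0,0]
    - [0,0,0,0]
    - [0,0,0,0]
    - [0,0,1,0]
    - [0,0,3,0]
    - [0,0,4,0]
    - [0,0,4,0]
    - [0,0,0,0]
  grip: 0

```text
t: 25.22
eef_pos: [541.8, 259.9, 164.9]
eef_rot: [-0.001, 0.989, 0.146, 0.004]
contact_force: [-0.2, -0.4, 0.3]
opening: 85.3
```

>>> play_rows:
  commands:
    - [0.05,-3,0,0]
    - [0.05,-3,0,0]
    - [0.05,-3,0,0]
    - [0.05,-3,0,0]
    - [0,-2.57,0,0]
    - [0,0,0,0]
    - [0,0,0,0]

```text
t: 26.1
eef_pos: [541.1, 113.8, 160.0]
eef_rot: [-0.0, 0.989, 0.146, -0.0]
contact_force: [-0.3, -0.8, -1.1]
opening: 85.5
```

```bash
python3 - <<'E'
from h import *
print(status.observe()["eef_pos"])
im=imaging.get_image("scene");cv2.imwrite("pics/scene2.png",im["pixels"])
w=world(im)
for n,x,y,zl,zh in(("maskstub",539,259,65,85),("chamber",541,113,74,90)):
    q=w[(np.hypot(w[...,0]-x,w[...,1]-y)<40)&(w[...,2]>zl)&(w[...,2]<zh)]
    print(n,len(q),q.mean(0) if len(q) else 0)
E
```

```text
[541.07746259 113.8338561  159.96438113]
maskstub 183 [540.42073577 259.91027838  71.62592436]
chamber 142 [542.53970679 115.50424518  80.11422371]
```

View pics/scene2.png

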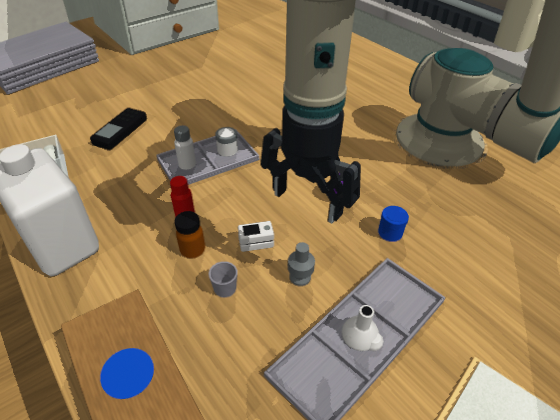

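The mask stands upright in the middle compartment at (362,328), and the bottle and cup stand in the other tray. Next is the chamber.

>>> play_rows:
  commands:
    - [0,0,-3,0]
    - [0,0,-3,0]
    - [0,0,-2,0]
    - [0,0,-1.5,0]
    - [0,0,-1.1,0]
    - [0,0,0,0]
    - [0,0,0,0]

```text
t: 27.02
eef_pos: [542.0, 113.5, 54.9]
eef_rot: [0.0, 0.989, 0.146, 0.001]
contact_force: [0.7, 0.5, 0.3]
opening: 85.3
```

>>> play_rows:
  commands:
    - [0,0,0,0]
    - [0,0,0,0]
    - [0,0,0,0]
    - [0,0,0,0]
    - [0,0,0,0]
    - [0,0,0,0]
    - [0,0,0,0]
    - [0,0,0,0]
    - [0,0,0,0]
    - [0,0,0,0]
  grip: 1

```text
t: 28.28
eef_pos: [541.5, 113.6, 54.7]
eef_rot: [-0.0, 0.989, 0.146, 0.0]
contact_force: [-1.7, 1.8, 5.8]
opening: 21.3
```

>>> play_rows:
  commands:
    - [0,0,1,0]
    - [0,0,2,0]
    - [0,0,3,0]
    - [0,0,3,0]
    - [-1.5,2,0,0]
    - [-2.4,3.2,0,0]
    - [-2.4,3.2,0,0]
    - [-2.4,3.2,0,0]
    - [-1.42,1.69,0,0]
    - [0,0,0,0]
    - [0,0,-3,0]
    - [0,0,-2.5,0]
    - [0,0,-1.5,0]
    - [0,0,-1,0]
    - [0,0,-0.4,0]
    - [0,0,-0.1,0]
    - [0,0,0,0]
    - [0,0,0,0]

```text
t: 30.52
eef_pos: [440.5, 246.4, 59.8]
eef_rot: [-0.0, 0.989, 0.146, 0.001]
contact_force: [-0.2, -0.0, -1.2]
opening: 20.8
```

>>> play_rows:
  commands:
    - [0,0,0,0]
    - [0,0,0,0]
    - [0,0,0,0]
    - [0,0,0,0]
    - [0,0,0,0]
    - [0,0,0,0]
    - [0,0,1,0]
    - [0,0,3,0]
    - [0,0,4,0]
    - [0,0,2,0]
    - [0,0,0,0]
  grip: 0

```text
t: 31.9
eef_pos: [441.4, 246.8, 161.5]
eef_rot: [-0.001, 0.989, 0.146, 0.002]
contact_force: [-0.5, -0.1, 0.1]
opening: 85.3
```

>>> play_rows:
  commands:
    - [1.46,-3.04,0,-5.3]
    - [1.46,-3.04,0,-5.3]
    - [1.46,-3.04,0,-5.3]
    - [1.46,-3.04,0,-5.3]
    - [1.46,-3.04,0,-5.3]
    - [1.46,-3.04,0,-5.4]
    - [1.46,-3.04,0,-5.4]
    - [1.46,-3.04,0,-5.4]
    - [0,0,0,0]
    - [0,0,-4,0]
    - [0,0,0,0]
    - [0,0,0,0]

```text
t: 33.4
eef_pos: [556.9, 3.6, 119.7]
eef_rot: [-0.0, 0.975, -0.224, -0.0]
contact_force: [0.2, -0.2, 0.3]
opening: 85.5
```

```bash
python3 - <<'E'
from h import *
s=status.observe();print(s["eef_pos"],s["eef_rot"])
im=imaging.get_image("scene");cv2.imwrite("pics/scene3.png",im["pixels"])
w=world(im)
for n,x,y,zl,zh in(("maskstub",539,259,65,85),("chamber",440,246,80,95),("ox",557,3,33,48)):
    q=w[(np.hypot(w[...,0]-x,w[...,1]-y)<40)&(w[...,2]>zl)&(w[...,2]<zh)]
    print(n,len(q),q.mean(0) if len(q) else 0, cv2.minAreaRect(q[:,:2].astype(np.float32)) if len(q) else 0)
E
```

```text
[556.87513383   3.63140494 119.68024997] [-2.11286909e-05  9.74630761e-01 -2.23818815e-01 -1.34747114e-04]
maskstub 184 [540.55083592 259.86641007  71.51043508] ((538.9614868164062, 259.0263671875), (22.864904403686523, 20.177101135253906), 7.569508075714111)
chamber 164 [441.58209604 247.71080392  85.70087328] ((440.41864013671875, 247.01614379882812), (22.094615936279297, 21.406570434570312), 35.1058349609375)
ox 524 [558.3126875    5.07118432  36.85976368] ((556.9611206054688, 3.1753463745117188), (38.367431640625, 62.11720275878906), 64.93816375732422)
```

View pics/scene3.png

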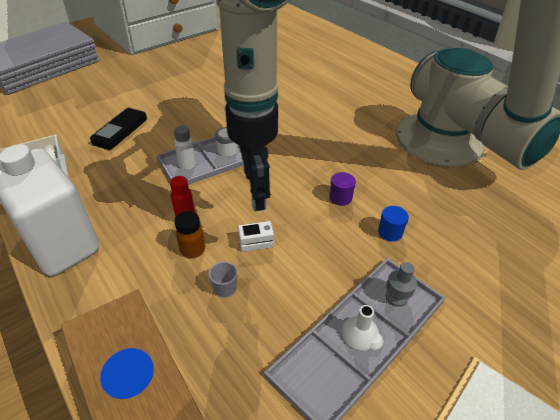

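The chamber (402,282) and mask (362,328) are in place, and the gripper hovers over the oximeter (257,235) with its jaws across the width. Next is the oximeter.

>>> play_rows:
  commands:
    - [0,0,-3,0]
    - [0,0,-3,0]
    - [0,0,-2,0]
    - [0,0,-1.5,0]
    - [0,0,-1,0]
    - [0,0,-0.5,0]
    - [0,0,0,0]
    - [0,0,0,0]

```text
t: 34.45
eef_pos: [557.4, 3.0, 9.8]
eef_rot: [-0.0, 0.975, -0.224, 0.001]
contact_force: [-0.4, -0.5, -0.1]
opening: 85.3
```

>>> play_rows:
  commands:
    - [0,0,0,0]
    - [0,0,0,0]
    - [0,0,0,0]
    - [0,0,0,0]
    - [0,0,0,0]
    - [0,0,0,0]
    - [0,0,0,0]
    - [0,0,0,0]
    - [0,0,0,0]
    - [0,0,0,0]
  grip: 1

```text
t: 35.7
eef_pos: [557.3, 3.0, 9.6]
eef_rot: [0.0, 0.975, -0.224, 0.0]
contact_force: [0.6, -0.5, 4.5]
opening: 35.8
```

>>> play_rows:
  commands:
    - [0,0,1,0]
    - [0,0,2,0]
    - [0,0,3,0]
    - [0,0,3,0]
    - [0,0,3,0]
    - [0.74,2.35,0,3]
    - [1,3.4,0,5]
    - [1,3.4,0,5]
    - [1.2,3.8,0,5]
    - [1.2,3.8,0,5]
    - [1.2,3.8,0,5]
    - [1.2,3.8,0,5]
    - [0.6,2.5,0,0]
    - [0,0,0,0]
    - [0,0,-4,0]
    - [0,0,-3.5,0]
    - [0,0,-2,0]
    - [0,0,-1.3,0]
    - [0,0,-0.6,0]
    - [0,0,0,0]

```text
t: 38.2
eef_pos: [638.8, 271.4, 16.0]
eef_rot: [-0.0, 0.998, 0.062, 0.001]
contact_force: [-0.2, 0.2, -1.0]
opening: 35.6
```

>>> play_rows:
  commands:
    - [0,0,-0.1,0]
    - [0,0,0,0]
    - [0,0,0,0]
    - [0,0,0,0]

```text
t: 38.7
eef_pos: [638.5, 271.6, 14.6]
eef_rot: [-0.0, 0.998, 0.062, 0.0]
contact_force: [-1.2, -0.2, 0.1]
opening: 35.5
```

>>> play_rows:
  commands:
    - [0,0,0,0]
    - [0,0,0,0]
    - [0,0,0,0]
    - [0,0,0,0]
    - [0,0,0,0]
    - [0,0,0,0]
    - [0,0,1,0]
    - [0,0,3,0]
    - [0,0,4,0]
    - [0,0,4,0]
    - [0,-4,4,0]
    - [-3,-5,0,0]
    - [-3,-5,0,0]
    - [-3,-5,0,0]
    - [-3,-5,0,0]
    - [-3,-5,0,0]
    - [-3,-5,0,0]
    - [-3,-5,0,0]
    - [0,0,0,0]
    - [0,0,0,0]
  grip: 0

```text
t: 41.2
eef_pos: [428.8, -118.5, 175.0]
eef_rot: [0.0, 0.998, 0.061, 0.001]
contact_force: [-0.2, 0.2, -0.0]
opening: 85.5
```

```bash
python3 - <<'E'
from h import *
two=(499.6,-271.3,-7.3);three=(539.5,259,7.2)
for c in("top","scene"):
    im=imaging.get_image(c);cv2.imwrite(f"pics/{c}4.png",im["pixels"]);w=world(im)
    for n,t,x,y,zl,zh in(("mask",three,539,259,65,85),("chamber",three,440,246,80,95),("ox",three,638,271,38,53),("bottle",two,549,-278,90,110),("cup",two,449,-265,49,65),("steel",None,659,54,35,55),("jar",None,660,-55,70,90)):
        q=w[(np.hypot(w[...,0]-x,w[...,1]-y)<45)&(w[...,2]>zl)&(w[...,2]<zh)]
        if len(q)<5: print(c,n,"none");continue
        r=cv2.minAreaRect(q[:,:2].astype(np.float32));p=np.array(r[0]);l=0
        if t:
            a=np.radians(t[2]);d=p-t[:2];l=np.round([d@[np.cos(a),np.sin(a)],d@[-np.sin(a),np.cos(a)]],1)
        print(c,n,np.round(p,1),"local",l,"topz",round(np.percentile(q[:,2],80),1),np.round(r[2]))
E
```

```text
top mask [538.7 255.9] local [-1.2 -2.9] topz 75.1 30.0
top chamber [441.2 244.3] local [-99.4  -2.3] topz 88.9 88.0
top ox [637.8 268.8] local [98.7 -2.6] topz 44.9 8.0
top bottle none
top cup none
top steel [659.   53.4] local 0 topz 46.0 15.0
top jar [659.8 -56.4] local 0 topz 81.9 4.0
scene mask [539.4 259.2] local [-0.1  0.2] topz 73.0 24.0
scene chamber [440.1 246.7] local [-100.1    0.3] topz 87.3 60.0
scene ox [637.4 271.8] local [98.7  0.4] topz 43.0 8.0
scene bottle [ 548.6 -275.9] local [49.2  1.6] topz 99.6 63.0
scene cup [ 448.3 -265.7] local [-51.6  -1. ] topz 55.6 5.0
scene steel [659.3  56.4] local 0 topz 43.9 54.0
scene jar [659.6 -53.2] local 0 topz 79.7 59.0
```

View pics/top4.png

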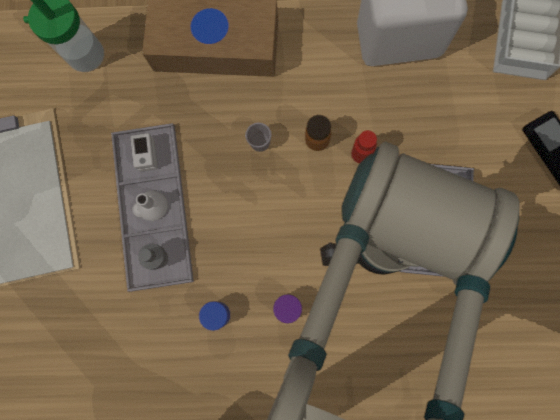

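View pics/scene4.png

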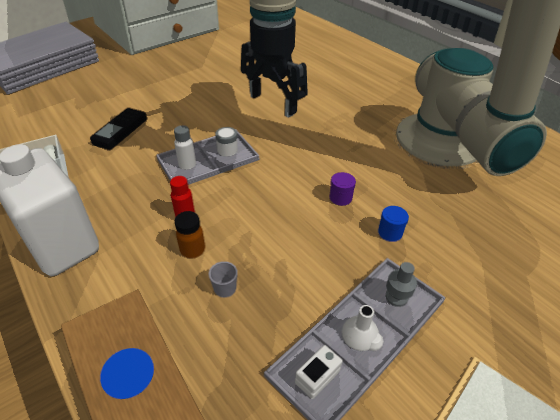

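Scene view: oximeter (319,370), mask (362,328) and chamber (402,282) are in the three-compartment tray; bottle (184,148) and cup (226,142) are in the two-compartment tray. All are upright at floor height within about 3 mm of centre, and the gripper is clear.

```bash
python3 -c "
from rig import workorder
print(workorder.job_done())"
```

```text
the job is handed in; nothing more can be done
None
```

I placed both kits and handed the job in at about 41 s of the 128 s allowed. `job_done` reports no verdict, so the result rests on my own checks.

- **Feeding kit:** the bottle is in the far compartment of the two-compartment tray and the feeding cup in the near one.
- **Breathing kit:** the mask is in the middle of the three-compartment tray, the chamber in the near end and the oximeter in the far end.

**Last checks:** all five things measured within about 3 mm of their compartment centres. They looked upright, their tops were at the height expected for resting on the tray floor, and the gripper was open and clear. The steel cup and brown jar were within about 1 mm of where they started, and I did not touch the red, blue or purple look-alikes.

**Failed or disagreeing:**
- In the final top view the arm hid the two-compartment tray, so its last check comes from the scene camera only. An earlier top view with both things in place agreed with it.
- The two cameras differ by about 3 mm in y, close to the stated calibration accuracy and well inside the tolerances.

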